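# Set the analyser's aperture ring and start the reading

## Task

On the ivory analyser, push the upright grip of the aperture lever round its arc with a fingertip, without pinching it, until the lever's pointer points at the middle of the orange pin. Then press the green start button down and let it come back up; do not press it before the lever is set. Leave the steel puck, the amber bottle and the white dish where they stand.

Things in the scene. Friction and masses are not known exactly. Their poses are not given: they have to be found in the camera images.
- lever (a joint): angle (rad) of the aperture ring with its lever, about the vertical axis through axis. 0: the lever points along the analyser's own -x (its front, towards the robot); grows anticlockwise seen from above; stops at -1.4 and 1.4. Stays where it is left; moving it takes about 2 N at the grip
- axis (a point): centre of the aperture ring at the level of the analyser's deck (flat ivory top, 70 mm above the table). Around it: a fixed light grey disc with black ticks, 188 mm across and 4 mm high, and on that the turning aluminium ring, 92 mm across, top 18 mm above the deck. The analyser's deck is 260 mm (x) by 300 mm (y); a sloped console with a screen rises 80 mm above the deck from 130 mm to the left (its +y) of this point
- grip (a point): centre of the lever's upright grip, a black blade with grey faces, 63 mm from the axis: 22 mm long radially, 14 mm thick along the arc, from 13 to 58 mm above the deck (centre 35.5 mm above it); the lever's horizontal arm under it lies 10 to 15 mm above the deck
- pointer (a point): a point on the line of the lever, 84 mm from the axis, just beyond the end of its black pointer (which ends 75 mm from the axis), on the circle of the pins, 10 mm above the deck
- orange_pin_top (a point): centre of the top of the fixed orange pin, 16 mm across, 84 mm from the axis, top 10 mm above the deck: the setting wanted
- blue_pin_top (a point): centre of the top of the fixed blue pin of the same size: another setting, not wanted
- start (a joint): travel (m) of the start button: 0 up, 0.006 fully down; a spring that takes 5 N to push right down
- start_top (a point): centre of the top of the green start button, 28 mm across, pressed straight down; it stands on the deck's front right corner
- puck: loose steel sample puck, 36 mm across, 14 mm high, on the deck's rear right corner; origin at the centre of its underside
- bottle: loose amber bottle, 56 mm across, 130 mm high, on the table to the right; origin at the centre of its underside
- dish: loose white ceramic dish, 80 mm across, 30 mm high, on the table to the left; origin at the centre of its underside

How it is judged:
By the outcome, as a careful person would: the job done as asked, in the order asked, and still so for the second after the job is handed in, with the robot touching nothing.
It also fails if it takes over 54 s, if anything falls off the work surface, if the arm or the gripper's body presses on something with over 40 N, if the wrist force passes 120 N, or if a joint passes its speed limit or range.

## Robot

A 6-joint arm with a two-finger parallel gripper is mounted at the origin on the work surface. World frame = base frame: x ahead of the robot, y to its left, z up, the work surface at z = 0. Lengths are in mm, angles in rad, forces in N, time in s.
With the tool pointing down it reaches from about 275 to 750 mm from the base axis. Payload 10.2 kg.
Tool frame: the origin (TCP) lies between the finger pads; the fingertips stand 8 mm ahead of it and the grasp point (between the pads) lies 11 mm behind it; z points along the fingers, x is the direction in which the jaws open and shut, and the axes are right-handed (so a half turn about z gives the same grasp; the last joint's range is limited). The gripper opens to 85 mm and grips with 20 to 120 N. Pads are 22 mm wide; open, the fingers measure 114 mm over their backs; the gripper's body (76 mm by 85 mm) begins 54 mm behind the grasp point. The pads swing forward as they close: fully open they stand 13 mm farther back than shut.
Start: joints at [0.97, 0.313, 1.498, -0, 1.331, -0.223], TCP at [193.673, 487.977, 208.094] pointing down, gripper open.
Joint ranges: [-2.94, 2.94], [-0.97, 2.17], [0.19, 2.56], [-1.23, 4.37], [0.02, 3.11], [-2.88, 2.88]. Speed limits (rad/s): [2.39, 2.39, 3.01, 3.14, 3.14, 3.14].

## Interface

Orientations are given as a unit quaternion [w, x, y, z].
In Python, from rig import sense, eyes, ctrl gives the robot as it stands.
- The arm moves only by the tool move_arm, never from a script. Its argument "rows" is a list that holds one entry, the list of rows, each a list of 5 numbers: the shift along the tool's x, y, z in mm, then the turn about the tool's z in units of 6 degrees (1.0 is 6 degrees), then the gripper command: -1 is shut, 1 is fully open, values between are in proportion. In form: [[[dx, dy, dz, roll, jaw], ...]]. A call has 1 to 12 rows; each row is the pose to reach, as a shift and turn from the pose measured when the call began, along the tool's axes at that moment; what a row does not reach only later rows make up. A row lasts 1/8 s, in which the tool goes at most 62.5 mm and 10.7 degrees, less where a joint would pass 70% of its speed; a pose out of reach is approached as far as the arm can. A call with a gripper value outside its range is refused whole. The fingers move at their own pace and stop on an object; "squeeze" is the grip in N (left out, the last holds). Time passes only in rows, so rows that repeat a pose let the fingers close. It gives the time, the measured TCP pose, the force and the opening at its end, in the units of the state.
- sense(): the state, without advancing time (a new reading comes with each control period).
- eyes.capture(name): name is "side" or "top" or "wrist"; returns a dict with "color" (400x640x3 uint8, blue, green, red), "vertical_fov" (degrees; the focal length in pixels is half the picture's height over the tangent of half this angle, whatever the lens; pixels are square), "cx", "cy" (the principal point, pixels), "xyz" and "attitude" of the camera in the world. Camera axes: x right, y down, z forward; pixel columns grow to the right and rows downward; lengths in mm; the calibration is good to about 2 mm. A picture is of the moment at which its call begins. There is no depth.
- ctrl.finish_job(): hands the job in, once; it reports no verdict.
The state is a dict: "time_s": time; "joints": joint angles; "dq": joint speeds; "tau": joint torques, N m; "eef_pos": TCP position; "ee_rot": TCP orientation; "force": force on the tool from outside, world axes, zero at the start; "wrist_torque": the same for the moment, N m; "grip_width": opening from 0.0 (shut) to 1.0 (fully open).
Only numpy, scipy, OpenCV 4.12 (cv2) and the standard library are available. Lean on these libraries where they do the work, as an engineer would, in place of code of your own. Each camera call takes 0.05 s, during which the arm holds its last target. There are 200 camera calls.

## Working session

There is one attempt and no reset: what is moved stays moved. The work goes in short steps, Python scripts to look and compute and a tool call to move; the robot and the scene stay as the last step left them, time stands still between calls to the robot, and variables do not carry over. Pictures are saved under pics/ and viewed, about 8 in all and at most 12, crops included, and the job is handed in when it is done.

Besides the shell and the picture viewer there is one more tool, called after "Call:" by a JSON object that holds its "method" and its "body", one argument or row to a line. move_arm: Moves the arm, as the interface text tells. Its arguments: {"type":"object","properties":{"rows":{"type":"array","items":{"type":"array","items":{"type":"array","items":{"type":"number"}}}},"squeeze":{"type":"number"}},"required":["rows"]}

```bash
mkdir -p pics; ls; python3 - <<'E'
from rig import sense, eyes
import cv2
s=sense();print(s)
for n in("top","side"):
    c=eyes.capture(n);cv2.imwrite(f"pics/{n}0.png",c["color"]);print({k:v for k,v in c.items() if k!="color"})
E
```

```text
pics
{'time_s': 0.0, 'joints': array([ 9.69571175e-01,  3.13443787e-01,  1.49844570e+00, -5.78632294e-06,
        1.33098583e+00, -2.23373893e-01]), 'dq': array([-0.00105364,  0.00163713, -0.00036698,  0.00020615,  0.00223797,
        0.00190225]), 'tau': array([ 1.77437381e-03, -4.12266755e+01, -2.59744298e+01, -5.48268997e-05,
        4.08675929e-03, -4.66147483e-06]), 'eef_pos': array([193.51919621, 487.72414416, 207.53502641]), 'ee_rot': array([ 2.36383753e-04,  8.27321676e-01,  5.61728078e-01, -5.96185480e-04]), 'force': array([-0.83204454, -0.23605301, -0.31291462]), 'wrist_torque': array([-0.00888638,  0.02219146, -0.00800861]), 'grip_width': 1.0023131375688175}
{'vertical_fov': 51.75287989998119, 'cx': 320.44911274161905, 'cy': 196.72518533006834, 'xyz': array([ 356.75243745,    2.34782582, 1231.44970866]), 'attitude': array([-0.07094646,  0.70867852, -0.69848875,  0.06967646])}
{'vertical_fov': 42.90506520512448, 'cx': 312.69759160134305, 'cy': 198.6540225688676, 'xyz': array([  86.49037834, -779.21882049,  968.87744191]), 'attitude': array([-0.369322  ,  0.88616267, -0.25685518,  0.11109641])}
```

View pics/top0.png

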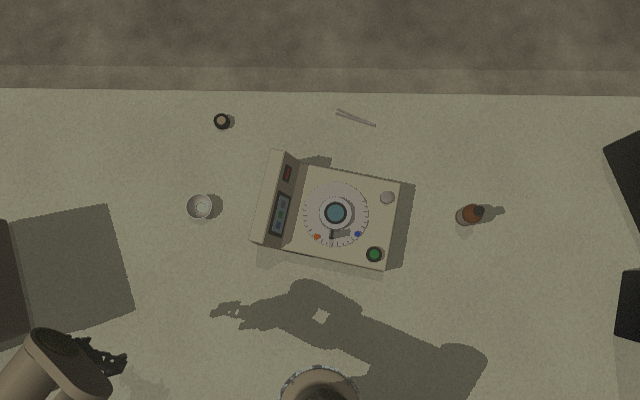

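View pics/side0.png

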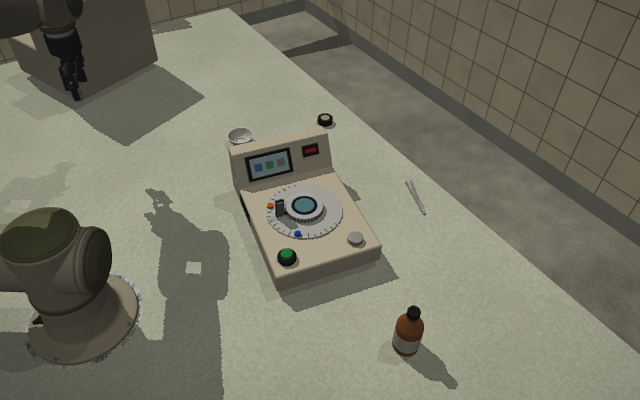

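The top view shows the analyser centred near (335,213), the orange pin at (317,237), the blue pin at (358,234), the green button at (374,254), and the lever near (333,234). The side view shows the same layout, with the orange pin at (270,205), the grip at (280,207) and the button at (287,256). Next I'll measure these more precisely.

```bash
cat > h.py <<'E'
import numpy as np, cv2
from scipy.spatial.transform import Rotation as R
from rig import sense, eyes
def cam(c):
    f=200/np.tan(np.radians(c["vertical_fov"]/2)); q=np.asarray(c["attitude"])
    return f,R.from_quat(np.r_[q[1:],q[0]]).as_matrix(),np.asarray(c["xyz"])
def onplane(c,uv,z):
    f,M,p=cam(c); d=M@np.array([(uv[0]-c["cx"])/f,(uv[1]-c["cy"])/f,1]); return p+d*(z-p[2])/d[2]
def project(c,P):
    f,M,p=cam(c); v=M.T@(np.asarray(P)-p); return np.array([c["cx"]+f*v[0]/v[2],c["cy"]+f*v[1]/v[2]])
def blobs(img,lo,hi,mn=4):
    m=cv2.inRange(cv2.cvtColor(img,cv2.COLOR_BGR2HSV),lo,hi)
    n,l,s,ce=cv2.connectedComponentsWithStats(m)
    return [(ce[i].round(2).tolist(),int(s[i,4])) for i in range(1,n) if s[i,4]>=mn]
COL=dict(orange=((5,140,90),(16,255,255),80),blue=((110,130,70),(128,255,255),80),green=((50,120,40),(80,255,255),82))
E
python3 - <<'E'
from h import *
for n,box in(("top",(240,140,420,280)),("side",(220,120,390,300))):
    c=eyes.capture(n)
    for k,(lo,hi,z) in COL.items():
        print(n,k,[(b,a,onplane(c,b,z).round(1).tolist()) for b,a in blobs(c["color"],lo,hi) if box[0]<b[0]<box[2] and box[1]<b[1]<box[3]])
    x0,y0,x1,y1=box if n=="side" else (285,170,405,275)
    cv2.imwrite(f"pics/{n}1.png",cv2.resize(c["color"][y0:y1,x0:x1],None,fx=4 if n=="side" else 5,fy=4 if n=="side" else 5,interpolation=cv2.INTER_CUBIC)[:600])
E
```

```text
top orange [([316.0, 236.0], 21, [477.0, 16.9, 80.0])]
top blue [([356.89, 233.42], 19, [485.9, -97.4, 80.0])]
top green [([374.31, 254.38], 29, [428.3, -145.2, 82.0])]
side orange [([269.88, 204.83], 24, [475.1, 14.4, 80.0])]
side blue [([297.31, 233.12], 26, [484.0, -100.5, 80.0])]
side green [([269.37, 164.46], 41, [546.5, 145.4, 82.0]), ([286.07, 253.86], 118, [429.9, -141.4, 82.0])]
```

View pics/top1.png

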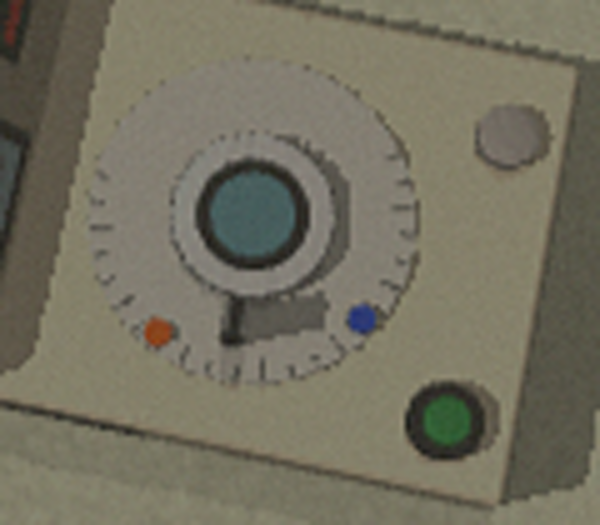

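Lever must turn clockwise (+y) to the orange pin. I'll fly above the analyser with the jaws shut and look through the wrist camera.

Call:
{"method": "move_arm", "body": {
  "rows": [
    [[0,0,-60,0,-1],[-403,468,-72,18,-1],[-403,468,-72,18,-1],[-403,468,-72,18,-1],[-403,468,-72,18,-1],[-403,468,-72,18,-1],[-403,468,-72,18,-1],[-403,468,-72,18,-1],[-403,468,-72,18,-1],[-403,468,-72,18,-1],[-403,468,-72,18,-1],[-403,468,-72,18,-1]]
  ]
}}

```text
time_s: 1.7
eef_pos: [480.7, -62.1, 279.0]
ee_rot: [0.0, 0.94, -0.342, -0.001]
force: [-0.1, 0.7, 0.7]
grip_width: 0.001
```

```bash
python3 - <<'E'
from h import *
s=sense();print(s["time_s"],s["eef_pos"],s["ee_rot"],s["joints"])
c=eyes.capture("wrist");cv2.imwrite("pics/w0.png",c["color"]);print(c["xyz"],c["attitude"],c["vertical_fov"])
for k,(lo,hi,z) in COL.items(): print(k,[(b,a,onplane(c,b,z).round(1).tolist()) for b,a in blobs(c["color"],lo,hi,30)])
E
```

```text
1.7 [480.65064712 -62.09588314 279.0359448 ] [ 4.98888289e-04  9.39742328e-01 -3.41882164e-01 -8.32651479e-04] [-3.70202544e-01  1.80543888e-01  1.48270442e+00 -1.03726463e-03
  1.47998809e+00  3.27730751e-01]
[531.53829238   0.5656378  444.7723017 ] [ 0.15047479  0.92789399 -0.33661368 -0.05532912] 66.0776231383494
orange [([273.06, 127.06], 139, [474.7, 16.1, 80.0]), ([514.27, 334.94], 619, [545.0, -423.8, 80.0])]
blue [([340.79, 194.98], 107, [483.7, -97.5, 80.0])]
green [([238.96, 8.09], 323, [528.2, 125.3, 82.0]), ([330.04, 247.99], 295, [428.4, -144.0, 82.0])]
```

View pics/w0.png

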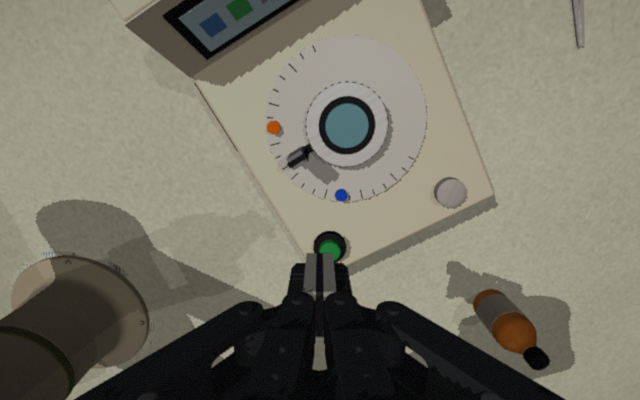

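The wrist view shows the orange pin at (273,127), the blue pin at (341,195), the lens at (347,125), the lever at (298,156) and the button at (330,248). I'll triangulate the axis, pins, button and lever.

```bash
cat >> h.py <<'E'
COL["teal"]=((88,60,60),(100,255,255),88)
BOX=dict(top=(290,170,410,275),side=(220,180,390,300),wrist=(200,60,450,300))
def meas(names=("top","side","wrist")):
    out={}
    for n in names:
        c=eyes.capture(n); b0=BOX[n]
        for k,(lo,hi,z) in COL.items():
            bs=[b for b in blobs(c["color"],lo,hi) if b0[0]<b[0][0]<b0[2] and b0[1]<b[0][1]<b0[3]]
            if bs: out.setdefault(k,[]).append((c,max(bs,key=lambda b:b[1])[0]))
    return out
def tri(obs):
    A=np.zeros((3,3));b=np.zeros(3)
    for c,uv in obs:
        p=cam(c)[2]; d=onplane(c,uv,0)-p; d/=np.linalg.norm(d); Q=np.eye(3)-np.outer(d,d); A+=Q;b+=Q@p
    return np.linalg.solve(A,b)
E
python3 - <<'E'
from h import *
o=meas()
for k,v in o.items(): print(k,tri(v).round(1),[onplane(c,u,COL[k][2])[:2].round(1).tolist() for c,u in v])
c=o["orange"][2][0]; im=c["color"][80:240,230:450]
cv2.imwrite("pics/w1.png",cv2.resize(im,None,fx=3.6,fy=3.6,interpolation=cv2.INTER_CUBIC))
# candidate axis from pins in wrist view, overlay check
P={k:onplane(*o[k][2],80)[:2] for k in("orange","blue")}
m=(P["orange"]+P["blue"])/2; d=P["orange"]-P["blue"];L=np.linalg.norm(d);n=np.array([d[1],-d[0]])/L
print("axis from pins",m+n*np.sqrt(84**2-L*L/4),L)
E
```

```text
blue [483.7 -98.5  77.5] [[482.4, -98.1], [483.9, -100.7], [483.9, -97.5]]
orange [474.9  15.6  78.8] [[474.7, 14.2], [474.7, 15.8]]
green [ 429.2 -143.7   84.4] [[429.9, -141.9], [428.7, -144.8]]
teal [541.  -35.8  88.4] [[541.8, -35.7], [540.5, -35.6]]Traceback (most recent call last):
  File "<stdin>", line 4, in <module>
IndexError: list index out of range
```

```bash
python3 - <<'E'
from h import *
c=eyes.capture("wrist"); im=c["color"]
cv2.imwrite("pics/w1.png",cv2.resize(im[80:240,230:450],None,fx=3.6,fy=3.6,interpolation=cv2.INTER_CUBIC))
ax=np.array([540.8,-35.8])
for a in range(-20,60,10):   # world direction, angle from -x towards +y
    u=np.array([-np.cos(np.radians(a)),np.sin(np.radians(a))])
    print(a,[((project(c,np.r_[ax+r*u,z])-[230,80])*3.6).round().tolist() for r,z in((52,128),(74,128),(74,83),(75,80))])
E
```

```text
-20 [[348.0, 338.0], [310.0, 401.0], [311.0, 365.0], [310.0, 366.0]]
-10 [[323.0, 321.0], [274.0, 377.0], [280.0, 343.0], [278.0, 344.0]]
0 [[301.0, 299.0], [243.0, 346.0], [252.0, 316.0], [250.0, 316.0]]
10 [[283.0, 273.0], [217.0, 310.0], [229.0, 284.0], [227.0, 284.0]]
20 [[269.0, 244.0], [197.0, 269.0], [212.0, 248.0], [210.0, 248.0]]
30 [[261.0, 212.0], [184.0, 225.0], [201.0, 209.0], [199.0, 208.0]]
40 [[258.0, 179.0], [179.0, 178.0], [196.0, 168.0], [194.0, 167.0]]
50 [[260.0, 146.0], [181.0, 130.0], [199.0, 125.0], [196.0, 124.0]]
```

View pics/w1.png

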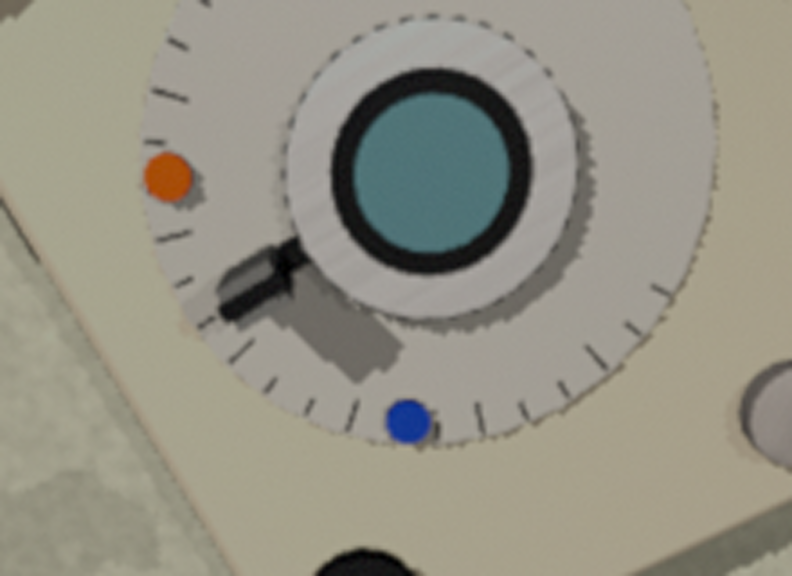

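The grip is at about 10° (measured from −x towards +y) and the target is 38.1°. The axis is (540.8, −35.8). I'll descend behind the grip, on its −y side.

Call:
{"method": "move_arm", "body": {
  "rows": [
    [[-9,1,50,-0.3,-1],[-9,1,110,-0.3,-1],[-9,1,150,-0.3,-1],[-9,1,173,-0.3,-1],[-9,1,173,-0.3,-1],[-9,1,173,-0.3,-1]]
  ]
}}

```text
time_s: 2.7
eef_pos: [472.6, -53.2, 108.5]
ee_rot: [0.0, 0.946, -0.323, 0.001]
force: [0.4, 0.1, -0.2]
grip_width: 0.002
```

```bash
python3 - <<'E'
from h import *
s=sense();M=R.from_quat(np.r_[s["ee_rot"][1:],s["ee_rot"][0]]).as_matrix()
print(s["eef_pos"],s["force"],M[:,:2].round(3).tolist())
for g in([477,-28,106],[480.1,-11.1,106]): print((M.T@(np.array(g)-s["eef_pos"])).round(1))
c=eyes.capture("wrist");cv2.imwrite("pics/w2.png",c["color"])
E
```

```text
[472.60445099 -53.21017437 108.49260317] [ 0.42440052  0.12400979 -0.23908273] [[0.792, -0.611], [-0.611, -0.792], [0.002, -0.0]]
[-11.9 -22.6   2.5]
[-19.8 -37.9   2.5]
```

View pics/w2.png

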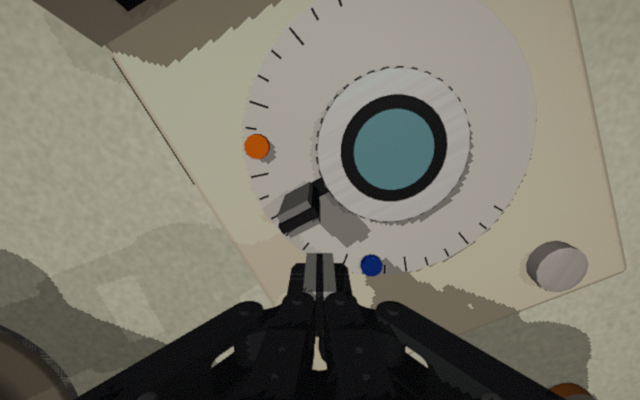

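The fingertip sits clear of the grip on its blue-pin side. The grip is at about (300,208), orange at (257,147) and blue at (371,265). I'll push and stop a few mm short.

Call:
{"method": "move_arm", "body": {
  "rows": [
    [[-4,-7,2,0,-1],[-7,-13,2,0,-1],[-10,-19,2,0,-1],[-13,-24,2,0,-1],[-15,-28,2,0,-1],[-17,-32,2,0,-1],[-17,-32,2,0,-1],[-17,-32,2,0,-1]]
  ]
}}

```text
time_s: 3.75
eef_pos: [478.8, -17.7, 106.5]
ee_rot: [0.0, 0.946, -0.323, 0.001]
force: [0.0, 0.1, 0.1]
grip_width: 0.002
```

```bash
python3 - <<'E'
from h import *
s=sense();M=R.from_quat(np.r_[s["ee_rot"][1:],s["ee_rot"][0]]).as_matrix()
print(s["eef_pos"],s["force"],M[:,:2].round(3).tolist(),(M.T@(np.array([480.1,-11.1,106])-s["eef_pos"])).round(1))
c=eyes.capture("wrist");o=[230,60];k=4
im=cv2.resize(c["color"][60:210,230:430],None,fx=k,fy=k,interpolation=cv2.INTER_CUBIC)
ax=np.array([540.8,-35.8]); 
for a,col in((30,(255,0,0)),(34,(0,255,0)),(38.1,(0,0,255))):
    u=np.array([-np.cos(np.radians(a)),np.sin(np.radians(a))]);v=np.array([u[1],-u[0]])
    q=[((project(c,np.r_[ax+r*u+t*v,128])-o)*k).astype(int) for r,t in((52,-7),(74,-7),(74,7),(52,7))]
    cv2.polylines(im,[np.array(q)],True,col,1)
cv2.imwrite("pics/w3.png",im)
E
```

```text
[478.8020769  -17.72784259 106.53180292] [0.04708231 0.07357611 0.07177905] [[0.791, -0.611], [-0.611, -0.791], [0.003, -0.0]] [-3.  -6.   0.5]
```

View pics/w3.png

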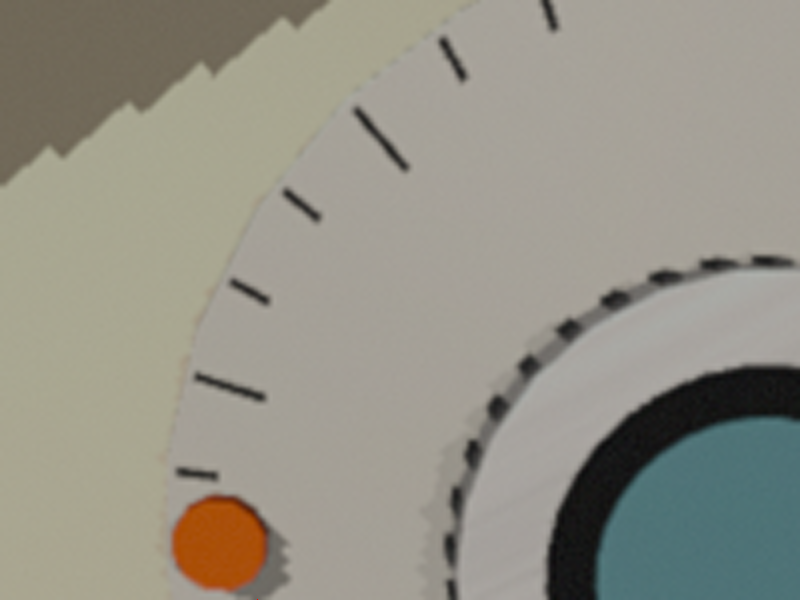

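The crop missed the grip because the camera moves with the arm. It shows only the orange pin at (220,543) in crop pixels. I'll re-crop lower.

```bash
cat > ov.py <<'E'
from h import *
import sys
def overlay(name,angs,k=4,w=200,h=150,du=0,dv=0,n="wrist"):
    c=eyes.capture(n); ax=np.array([540.8,-35.8])
    o=(project(c,[485,0,100])-[w/2+du,h/2+dv]).astype(int).clip(0,[640-w,400-h])
    im=cv2.resize(c["color"][o[1]:o[1]+h,o[0]:o[0]+w],None,fx=k,fy=k,interpolation=cv2.INTER_CUBIC)
    for a,col in angs:
        u=np.array([-np.cos(np.radians(a)),np.sin(np.radians(a))]);v=np.array([u[1],-u[0]])
        q=[((project(c,np.r_[ax+r*u+t*v,128])-o)*k).astype(int) for r,t in((52,-7),(74,-7),(74,7),(52,7))]
        cv2.polylines(im,[np.array(q)],True,col,1)
        q=[((project(c,np.r_[ax+r*u,80])-o)*k).astype(int) for r in (46,84)]
        cv2.line(im,q[0].tolist(),q[1].tolist(),col,1)
    cv2.imwrite(name,im)
E
python3 - <<'E'
from ov import *
overlay("pics/w4.png",[(30,(255,0,0)),(38.1,(0,0,255))])
E
```

```text
(no output)
```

View pics/w4.png

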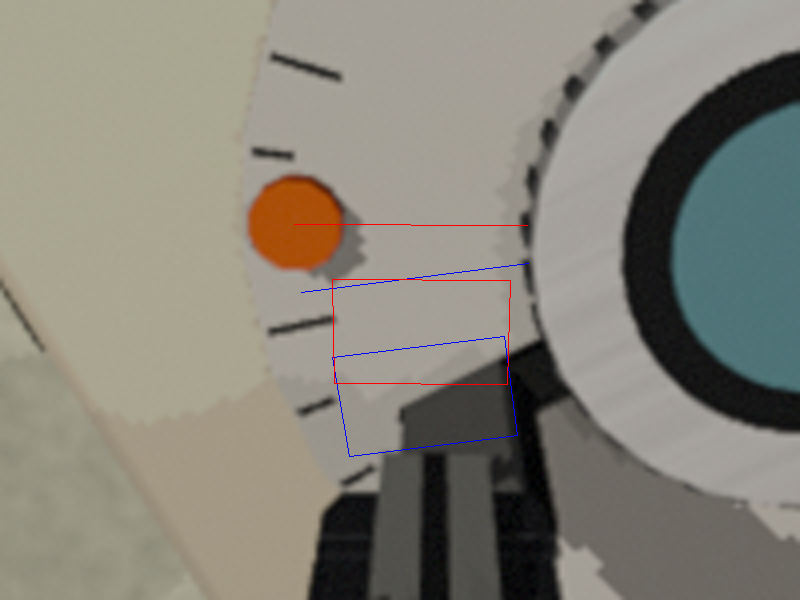

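```bash
python3 - <<'E'
from h import *
c=eyes.capture("wrist"); ax=np.array([540.8,-35.8]);o=(project(c,[485,0,100])-[100,75]).astype(int).clip(0,[440,250])
for a in range(8,32,3):
    u=np.array([-np.cos(np.radians(a)),np.sin(np.radians(a))]);v=np.array([u[1],-u[0]])
    print(a,[((project(c,np.r_[ax+r*u+7*v,z])-o)*4).round().tolist() for r,z in((52,83),(74,83),(52,128),(74,128))])
print(cam(c)[2],((project(c,sense()["eef_pos"]-[0,0,8])-o)*4).round())
E
```

```text
8 [[510.0, 347.0], [395.0, 407.0], [531.0, 476.0], [386.0, 549.0]]
11 [[504.0, 332.0], [386.0, 387.0], [524.0, 458.0], [374.0, 525.0]]
14 [[499.0, 318.0], [378.0, 367.0], [518.0, 440.0], [364.0, 500.0]]
17 [[496.0, 302.0], [371.0, 346.0], [513.0, 421.0], [355.0, 475.0]]
20 [[492.0, 287.0], [365.0, 325.0], [510.0, 402.0], [347.0, 449.0]]
23 [[490.0, 271.0], [360.0, 303.0], [507.0, 383.0], [341.0, 422.0]]
26 [[489.0, 255.0], [356.0, 281.0], [505.0, 363.0], [336.0, 395.0]]
29 [[488.0, 239.0], [354.0, 258.0], [505.0, 343.0], [333.0, 367.0]]
[526.48241191  47.08840009 272.41826152] [442. 408.]
```

```bash
python3 - <<'E'
from h import *
s=sense();M=R.from_quat(np.r_[s["ee_rot"][1:],s["ee_rot"][0]]).as_matrix()
c=eyes.capture("wrist");o=(project(c,[485,0,100])-[100,75]).astype(int).clip(0,[440,250]);print("o",o)
for y in(-11,0,11):
  for z in(8,-14,-40): print(y,z,project(c,s["eef_pos"]+M@[0,y,z]).round(1))
cv2.imwrite("pics/w5.png",cv2.resize(c["color"][180:340,220:420],None,fx=4,fy=3.75,interpolation=cv2.INTER_CUBIC))
c=eyes.capture("side");p=project(c,[480,-15,110]).astype(int);print(p)
cv2.imwrite("pics/s1.png",cv2.resize(c["color"][p[1]-60:p[1]+60,p[0]-80:p[0]+80],None,fx=5,fy=5,interpolation=cv2.INTER_CUBIC))
E
```

```text
o [211 140]
-11 8 [321.5 225.6]
-11 -14 [321.8 240.7]
-11 -40 [322.2 264.4]
0 8 [321.4 242.1]
0 -14 [321.7 259. ]
0 -40 [322.1 285.2]
11 8 [321.4 258. ]
11 -14 [321.6 276.5]
11 -40 [322. 305.]
[277 202]
```

View pics/s1.png

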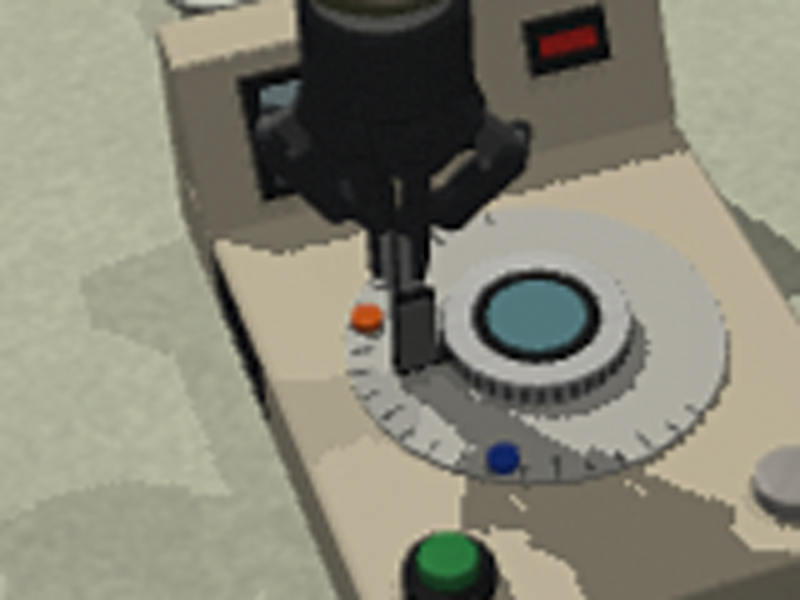

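```bash
python3 - <<'E'
from h import *
c=eyes.capture("side"); ax=np.array([540.8,-35.8]);o=np.array([277-80,202-60])
for a in range(4,36,4):
    u=np.array([-np.cos(np.radians(a)),np.sin(np.radians(a))]);v=np.array([u[1],-u[0]])
    print(a,[((project(c,np.r_[ax+r*u-7*v,z])-o)*5).round().tolist() for r,z in((74,83),(52,83),(74,128),(52,128))])
print(((project(c,sense()["eef_pos"]-[0,0,8])-o)*5).round())
E
```

```text
4 [[401.0, 382.0], [443.0, 366.0], [397.0, 316.0], [440.0, 300.0]]
8 [[396.0, 376.0], [439.0, 362.0], [392.0, 309.0], [436.0, 296.0]]
12 [[392.0, 369.0], [435.0, 357.0], [387.0, 302.0], [432.0, 291.0]]
16 [[388.0, 361.0], [432.0, 352.0], [383.0, 295.0], [429.0, 286.0]]
20 [[385.0, 354.0], [430.0, 347.0], [380.0, 288.0], [426.0, 281.0]]
24 [[382.0, 347.0], [428.0, 342.0], [378.0, 280.0], [424.0, 276.0]]
28 [[381.0, 339.0], [426.0, 337.0], [376.0, 273.0], [423.0, 270.0]]
32 [[380.0, 331.0], [425.0, 331.0], [375.0, 265.0], [422.0, 265.0]]
[402. 324.]
```

View pics/w5.png

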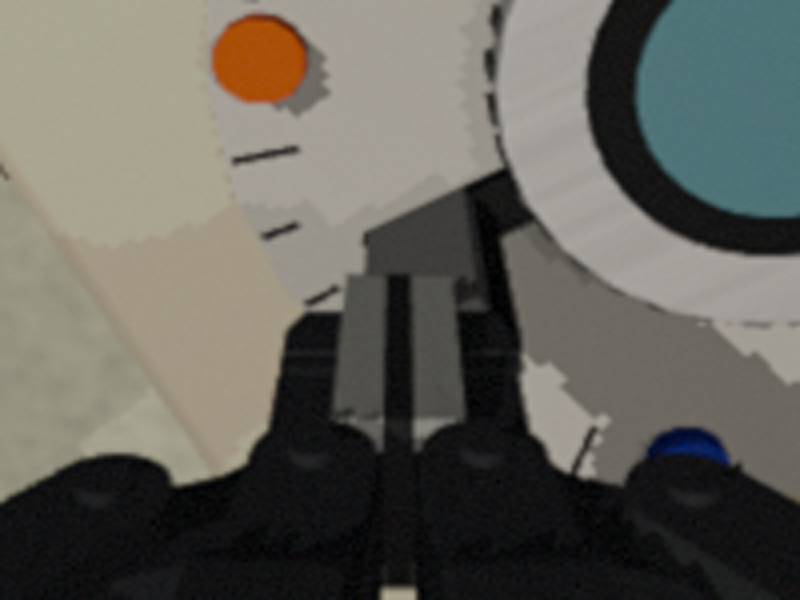

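The lever is still at about 8–10°. In w5 the fingertip ends at row 253 of the full picture, and in the side crop the finger sits just above the grip top at (415,290). So the tips are about 22–30 mm higher than I assumed, and they passed over the grip without touching it. I'll go back over the grip and come down 27 mm lower.

Call:
{"method": "move_arm", "body": {
  "rows": [
    [[0,0,-12,0,-1],[8,15,-12,0,-1],[17,34,-12,0,-1],[17,34,-12,0,-1],[17,34,0,0,-1],[17,34,9,0,-1],[17,34,18,0,-1],[17,34,26,0,-1],[17,34,27,0,-1],[17,34,27,0,-1]]
  ]
}}

```text
time_s: 5.3
eef_pos: [471.7, -55.1, 79.7]
ee_rot: [0.0, 0.946, -0.323, 0.001]
force: [0.3, 0.8, 0.4]
grip_width: 0.002
```

```bash
python3 - <<'E'
from h import *
s=sense();M=R.from_quat(np.r_[s["ee_rot"][1:],s["ee_rot"][0]]).as_matrix()
print(s["eef_pos"],s["force"],s["grip_width"],(M.T@(np.array([480.1,-11.1,80])-s["eef_pos"])).round(1))
a=eyes.capture("wrist")["color"];cv2.imwrite("pics/w6.png",a)
c=eyes.capture("side");p=project(c,s["eef_pos"]).astype(int)
im=np.hstack([cv2.resize(c["color"][p[1]-50:p[1]+50,p[0]-40:p[0]+60],(400,400),interpolation=cv2.INTER_CUBIC),cv2.resize(a[150:350,220:420],(400,400))])
for z in(0,10,20,30,40):
    q=((project(c,s["eef_pos"]+[0,0,z-8])-p+[40,50])*4).astype(int);cv2.circle(im,q.tolist(),2,(0,0,255),-1)
cv2.imwrite("pics/s2.png",im)
E
```

```text
[471.66079422 -55.07287206  79.68637969] [0.26811058 0.75670752 0.43167975] 0.001735191772061476 [-20.2 -40.   -0.4]
```

View pics/s2.png

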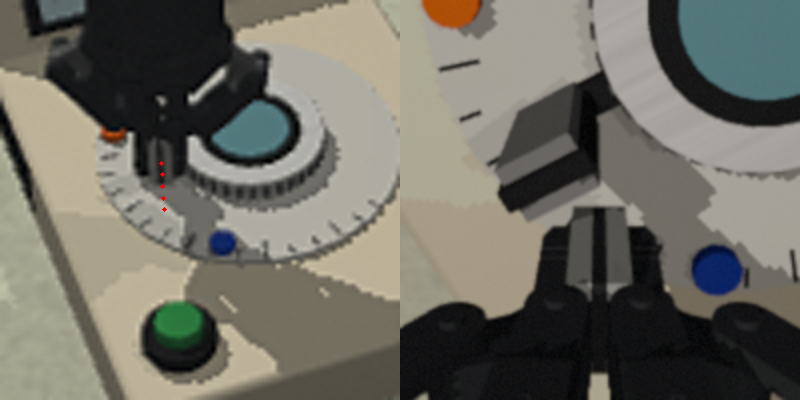

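The finger is now down at grip height on the blue-pin side. In the right half the grip is at about (550,150) and the tips at (597,210). Pushing now.

Call:
{"method": "move_arm", "body": {
  "rows": [
    [[-4,-8,0,0,-1],[-7,-14,0,0,-1],[-10,-20,0,0,-1],[-13,-25,0,0,-1],[-15,-30,0,0,-1],[-17,-33,0,0,-1],[-19,-36,0,0,-1],[-19,-37,0,0,-1],[-19,-37,0,0,-1]]
  ]
}}

```text
time_s: 6.52
eef_pos: [479.2, -14.0, 79.8]
ee_rot: [0.0, 0.946, -0.323, 0.001]
force: [-0.8, -0.0, -0.1]
grip_width: 0.0
```

```bash
python3 - <<'E'
from h import *
s=sense();M=R.from_quat(np.r_[s["ee_rot"][1:],s["ee_rot"][0]]).as_matrix()
print(s["eef_pos"],s["force"],(M.T@(np.array([480.1,-11.1,80])-s["eef_pos"])).round(1))
c=eyes.capture("wrist");cv2.imwrite("pics/w7.png",c["color"])
ax=np.array([540.8,-35.8])
# +y face bottom edge: gradient strength along predicted edge, per angle
g=cv2.GaussianBlur(cv2.cvtColor(c["color"],cv2.COLOR_BGR2GRAY),(3,3),0).astype(np.float32)
for a in range(8,50,2):
    u=np.array([-np.cos(np.radians(a)),np.sin(np.radians(a))]);v=np.array([u[1],-u[0]])
    f=lambda t:np.mean([cv2.getRectSubPix(g,(1,1),tuple(map(float,project(c,np.r_[ax+r*u+t*v,83]))))[0,0] for r in np.linspace(56,72,9)])
    print(a,round(float(f(9)-f(5)),1),round(float(f(7)),1))
E
```

```text
[479.17038237 -13.98835444  79.75419517] [-0.80528008 -0.0271984  -0.13251547] [-1.  -2.9 -0.2]
8 1.1 24.3
10 34.3 39.2
12 39.0 59.9
14 28.1 85.9
16 -15.2 91.5
18 -31.1 73.8
20 -12.8 57.4
22 -0.0 57.3
24 -0.1 57.0
26 0.2 57.0
28 0.1 57.2
30 -0.5 57.1
32 12.2 56.7
34 103.0 77.6
36 73.8 161.8
38 1.2 163.9
40 -0.2 163.9
42 -0.2 163.7
44 0.3 163.7
46 0.2 164.0
48 0.0 164.0
```

The edge fit puts the lever at about 34.8°, against the 38.1° target. That leaves about 3.5 mm to go.

Call:
{"method": "move_arm", "body": {
  "rows": [
    [[0,-1.5,0,0,-1],[-1,-3,0,0,-1],[-1,-3.4,0,0,-1],[-1,-3.4,0,0,-1],[-1,-3.4,0,0,-1]]
  ]
}}

```text
time_s: 7.2
eef_pos: [480.6, -10.8, 79.8]
ee_rot: [0.0, 0.946, -0.323, 0.002]
force: [-0.9, -0.9, -0.1]
grip_width: -0.001
```

```bash
cat > edge.py <<'E'
from h import *
from scipy.optimize import brentq
ax=np.array([540.8,-35.8])
def lever(c,t0=7,z=83,lo=28,hi=46):
    g=cv2.GaussianBlur(cv2.cvtColor(c["color"],cv2.COLOR_BGR2GRAY),(3,3),0).astype(np.float32)
    def f(a):
        u=np.array([-np.cos(np.radians(a)),np.sin(np.radians(a))]);v=np.array([u[1],-u[0]])
        return np.mean([cv2.getRectSubPix(g,(1,1),tuple(map(float,project(c,np.r_[ax+r*u+t0*v,z]))))[0,0] for r in np.linspace(56,72,9)])
    return brentq(lambda a:f(a)-110,lo,hi)
def pin(c):
    b=[b for b in blobs(c["color"],*COL["orange"][:2],60)]
    best=min((onplane(c,uv,80) for uv,_ in b),key=lambda p:np.hypot(p[0]-475,p[1]-16))
    return best[:2].round(1),np.degrees(np.arctan2(best[1]-ax[1],ax[0]-best[0])).round(2)
E
python3 - <<'E'
from edge import *
s=sense();print(s["eef_pos"],s["force"])
c=eyes.capture("wrist");print(lever(c),pin(c))
E
```

```text
[480.59335824 -10.75084515  79.78133956] [-0.87709418 -0.94593983 -0.12681885]
37.44454684654894 (array([475.1,  16.6]), np.float64(38.58))
```

Call:
{"method": "move_arm", "body": {
  "rows": [
    [[0,-0.8,0,0,-1],[0,-0.8,0,0,-1],[0,-0.8,0,0,-1],[0,6,0,0,-1],[0,14,0,0,-1],[0,14,-30,0,-1],[0,14,-80,0,-1],[0,14,-130,0,-1],[0,14,-160,0,-1],[0,14,-160,0,-1]]
  ]
}}

```text
time_s: 8.5
eef_pos: [472.1, -22.1, 241.6]
ee_rot: [-0.0, 0.946, -0.323, 0.004]
force: [0.3, 0.1, -0.0]
grip_width: -0.003
```

```bash
python3 - <<'E'
from edge import *
s=sense();print(s["eef_pos"],s["force"])
c=eyes.capture("wrist");print(lever(c),pin(c))
t=[(onplane(c,b,88)[:2].round(1),n) for b,n in blobs(c["color"],*COL["teal"][:2],200)];print(t)
ov=c["color"]; o=project(c,[490,5,90])-[75,60];o=o.astype(int).clip(0,[490,280]);print(o)
im=cv2.resize(ov[o[1]:o[1]+120,o[0]:o[0]+150],None,fx=5,fy=5,interpolation=cv2.INTER_CUBIC)
for a,col in((34.5,(255,0,0)),(38.3,(0,0,255))):
    u=np.array([-np.cos(np.radians(a)),np.sin(np.radians(a))]);v=np.array([u[1],-u[0]])
    for z in(83,128):
        cv2.polylines(im,[np.array([((project(c,np.r_[ax+r*u+t*v,z])-o)*5) for r,t in((52,-7),(74,-7),(74,7),(52,7))]).astype(int)],True,col,1)
    q=[((project(c,np.r_[ax+r*u,80])-o)*5).astype(int).tolist() for r in(76,90)];cv2.line(im,*q,col,1)
cv2.imwrite("pics/w8.png",im)
E
```

```text
[472.09521783 -22.0902056  241.55773296] [ 0.30322083  0.12871117 -0.00136895]
38.621173071987485 (array([474.8,  16.1]), np.float64(38.18))
[(array([540.7, -35.8]), 1747)]
[242  94]
```

View pics/w8.png

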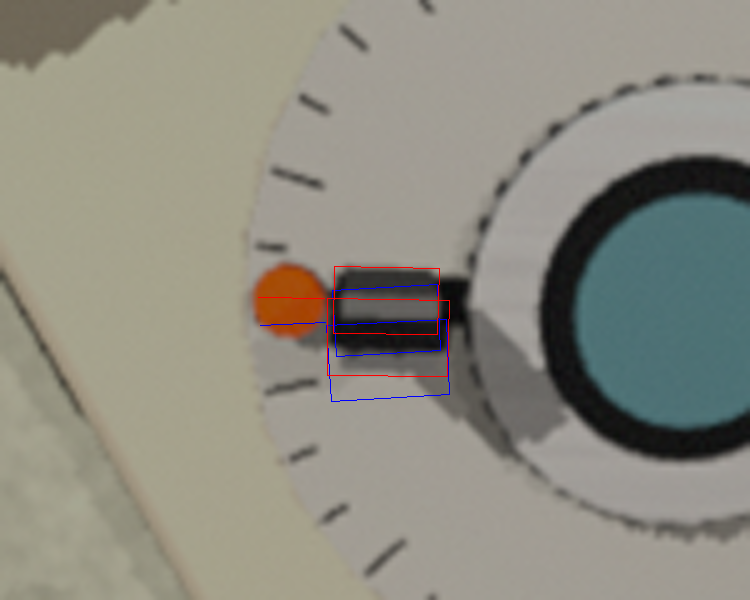

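The last view shows the arm and grip (about (455,300) and (390,310)) in line with the orange pin centre (290,299). The edge fit gives 38.6°, against 38.2° for the pin. The lever is set, so I'll move over the button.

Call:
{"method": "move_arm", "body": {
  "rows": [
    [[20,60,0,0,-1],[40.3,122.5,0,0,-1],[40.3,122.5,0,0,-1],[40.3,122.5,60,0,-1],[40.3,122.5,120,0,-1],[40.3,122.5,130,0,-1],[40.3,122.5,130,0,-1]]
  ]
}}

```text
time_s: 9.43
eef_pos: [429.4, -143.5, 110.6]
ee_rot: [0.0, 0.946, -0.323, 0.002]
force: [-0.6, 0.3, 0.8]
grip_width: 0.002
```

```bash
python3 - <<'E'
from h import *
s=sense();M=R.from_quat(np.r_[s["ee_rot"][1:],s["ee_rot"][0]]).as_matrix()
print(s["eef_pos"],s["force"],(M.T@(np.array([429,-143.8,90])-s["eef_pos"])).round(1))
for n in("wrist","side"):
    c=eyes.capture(n)
    print(n,project(c,s["eef_pos"]+[0,0,14]).round(1),project(c,[429,-143.8,84]).round(1),[b for b in blobs(c["color"],*COL["green"][:2],30)])
    cv2.imwrite(f"pics/b_{n}.png",c["color"])
E
```

```text
[ 429.35164354 -143.50680229  110.59243793] [-0.55027265  0.31014933  0.83542198] [-0.2  0.5 20.6]
wrist [321.8 259. ] [320.9 231.2] [([318.6, 233.98], 1361)]
side [285.8 242.1] [286.3 254.2] [([286.21, 254.0], 120)]
```

Call:
{"method": "move_arm", "body": {
  "rows": [
    [[0,0.5,10,0,-1],[0,0.5,20,0,-1],[0,0.5,28,0,-1],[0,0.5,34,0,-1],[0,0.5,34,0,-1]]
  ]
}}

```text
time_s: 10.15
eef_pos: [429.7, -144.5, 77.3]
ee_rot: [0.0, 0.946, -0.323, 0.003]
force: [0.1, -0.4, 0.0]
grip_width: -0.0
```

Call:
{"method": "move_arm", "body": {
  "rows": [
    [[0,0,2,0,-1],[0,0,4,0,-1],[0,0,4,0,-1]]
  ]
}}

```text
time_s: 10.52
eef_pos: [429.7, -144.4, 73.2]
ee_rot: [0.0, 0.946, -0.323, 0.003]
force: [0.2, 0.0, -0.2]
grip_width: -0.003
```

Call:
{"method": "move_arm", "body": {
  "rows": [
    [[0,0,2,0,-1],[0,0,3,0,-1],[0,0,3,0,-1]]
  ]
}}

```text
time_s: 10.9
eef_pos: [429.7, -144.4, 70.2]
ee_rot: [0.0, 0.946, -0.323, 0.003]
force: [1.0, -0.6, 0.6]
grip_width: -0.002
```

Call:
{"method": "move_arm", "body": {
  "rows": [
    [[0,0,1,0,-1],[0,0,2,0,-1],[0,0,2,0,-1]]
  ]
}}

```text
time_s: 11.28
eef_pos: [429.7, -144.4, 68.2]
ee_rot: [0.0, 0.946, -0.323, 0.003]
force: [0.1, 0.3, 0.8]
grip_width: 0.002
```

Call:
{"method": "move_arm", "body": {
  "rows": [
    [[0,0,1,0,-1],[0,0,2,0,-1],[0,0,2,0,-1]]
  ]
}}

```text
time_s: 11.65
eef_pos: [429.8, -144.5, 66.2]
ee_rot: [0.0, 0.946, -0.323, 0.003]
force: [-1.5, 0.5, 3.2]
grip_width: 0.001
```

Call:
{"method": "move_arm", "body": {
  "rows": [
    [[0,0,1,0,-1],[0,0,2,0,-1],[0,0,2,0,-1]]
  ]
}}

```text
time_s: 12.02
eef_pos: [429.8, -144.5, 64.2]
ee_rot: [0.0, 0.946, -0.323, 0.003]
force: [-0.5, 1.0, 4.8]
grip_width: -0.001
```

Call:
{"method": "move_arm", "body": {
  "rows": [
    [[0,0,1,0,-1],[0,0,2,0,-1],[0,0,2,0,-1]]
  ]
}}

```text
time_s: 12.4
eef_pos: [429.8, -144.5, 62.7]
ee_rot: [0.0, 0.946, -0.323, 0.003]
force: [-3.8, 2.7, 10.7]
grip_width: -0.002
```

Call:
{"method": "move_arm", "body": {
  "rows": [
    [[0,0,0.8,0,-1],[0,0,0.8,0,-1],[0,0,0.8,0,-1]]
  ]
}}

```text
time_s: 12.78
eef_pos: [429.8, -144.5, 62.7]
ee_rot: [0.0, 0.946, -0.323, 0.003]
force: [-4.6, 3.1, 15.2]
grip_width: -0.001
```

Call:
{"method": "move_arm", "body": {
  "rows": [
    [[0,0,-4,0,-1],[0,0,-15,0,-1],[0,0,-60,0,-1],[0,0,-120,0,-1],[0,0,-170,0,-1],[0,0,-170,0,-1],[30,122,-170,0,-1],[30,122,-170,0,-1],[30,122,-170,0,-1],[30,122,-170,0,-1]]
  ]
}}

```text
time_s: 14.02
eef_pos: [377.9, -258.5, 231.9]
ee_rot: [-0.0, 0.946, -0.323, 0.003]
force: [0.5, -0.5, -0.8]
grip_width: 0.001
```

```bash
python3 - <<'E'
from edge import *
s=sense();print(s["time_s"],s["eef_pos"],s["force"],np.abs(s["dq"]).max())
c=eyes.capture("wrist");cv2.imwrite("pics/w9.png",c["color"]);print("pin",pin(c))
try: print("lever",lever(c))
except Exception as e: print(e)
o=meas()
for k,v in o.items(): print(k,tri(v).round(1),len(v),[u for _,u in v])
# loose things: compare first and last side/top pictures around them
for n,boxes in(("side",dict(bottle=(380,295,470,395),puck=(340,225,370,250),dish=(222,122,258,146))),("top",dict(dish=(180,185,225,225),bottle=(450,198,510,230),puck=(378,188,396,206)))):
    a=cv2.imread(f"pics/{n}0.png");b=eyes.capture(n)["color"]
    for k,(x0,y0,x1,y1) in boxes.items(): print(n,k,cv2.absdiff(a,b)[y0:y1,x0:x1].max(2).mean().round(1))
E
```

```text
14.025 [ 377.85658834 -258.50084707  231.92159347] [ 0.54326501 -0.47443665 -0.8216851 ] 0.030962556728762487
pin (array([ 547.7, -420.7]), np.float64(-91.03))
f(a) and f(b) must have different signs
orange [ 351.1    1.7 1285.8] 1 [[316.09, 235.91]]
blue [ 300.4   45.8 1735. ] 1 [[356.78, 233.5]]
green [ 429.7 -143.3   82.7] 2 [[373.77, 253.46], [285.98, 254.34]]
teal [ 360.3    1.5 1210.2] 1 [[337.84, 211.72]]
side bottle 22.2
side puck 23.9
side dish 71.4
top dish 6.5
top bottle 6.2
top puck 6.3
```

The button bottomed out: the TCP stopped at 62.7 mm while the force rose to 15 N. One more lever check from the earlier hover spot.

Call:
{"method": "move_arm", "body": {
  "rows": [
    [[-70,-244,-12,0,-1],[-70,-244,-12,0,-1],[-70,-244,-12,0,-1],[-70,-244,-12,0,-1],[-70,-244,-12,0,-1],[-70,-244,-12,0,-1],[-70,-244,-12,0,-1]]
  ]
}}

```text
time_s: 15.2
eef_pos: [471.5, -23.2, 244.5]
ee_rot: [0.001, 0.946, -0.323, 0.003]
force: [-0.2, -1.0, -0.1]
grip_width: -0.002
```

```bash
python3 - <<'E'
from edge import *
from rig import ctrl
s=sense();print(s["time_s"],s["eef_pos"],s["force"])
c=eyes.capture("wrist");l=lever(c);p=pin(c);print("lever",l,"pin",p)
b=eyes.capture("side")["color"];a=cv2.imread("pics/side0.png")
print("green",[x for x in blobs(b,*COL["green"][:2],30)],[x for x in blobs(a,*COL["green"][:2],30)])
for k,(x0,y0,x1,y1) in dict(bottle=(380,295,470,395),puck=(340,225,370,250)).items(): print(k,cv2.absdiff(a,b)[y0:y1,x0:x1].max(2).mean())
if abs(l-p[1])<1.2: print(ctrl.finish_job())
E
```

```text
15.2 [471.45894305 -23.16890658 244.47755841] [-0.22541335 -1.012201   -0.12343525]
lever 38.64633972256663 pin (array([474.8,  16.2]), np.float64(38.24))
green [([269.35, 164.55], 40), ([286.14, 253.92], 120)] [([269.37, 164.46], 41), ([286.07, 253.86], 118)]
bottle 25.334444444444443
puck 7.78
the job is handed in; nothing more can be done
None
```

I pushed the lever round to the orange pin with the shut fingertips, without pinching it. I then pressed the green button down, let it come back up, and handed the job in at 15.2 s with the robot clear of everything.

- **Lever:** my last camera check put it at 38.6°, with the orange pin at 38.2°. The 0.4° gap is about 0.6 mm at the pin.
- **Button:** the fingertip stopped dead while the force rose to about 15 N, so it was fully down. Afterwards it sat within 0.1 pixel of where it started, so it came back up.
- **First push missed:** my first try passed over the top of the grip without touching it. The fingertips stood about 20 mm higher than the stated tool geometry implies. I saw this in the pictures and repeated the push lower.
- **Loose objects:** the top pictures show the bottle, puck and dish unchanged.
    - **Side view:** the puck matches there too, but the bottle area differed by 25 grey levels. I think that is the arm's shadow or occlusion, but I didn't look at a picture to confirm it. I did not recheck the dish from the side after an earlier comparison also differed. The arm never went down near either one.

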